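Square a plywood panel into the corner jig

ROBOT

A 6-joint arm with a two-finger parallel gripper is mounted at the origin on the work surface. World frame = base frame: x ahead of the robot, y to its left, z up, the work surface at z = 0. Lengths are in m, angles in rad, forces in N, time in s.
With the tool pointing down it reaches from about 0.375 to 0.9 m from the base axis. Payload 3.1 kg.
Tool frame: the origin (TCP) lies at the very end of the fingers, on their centre line; the grasp point (between the pads) lies 19 mm behind it (manip.tcp_to_grasp is the distance from the TCP to the grasp point, in m); z points along the fingers, y is the line along which they close (so a half turn about z gives the same grasp; the last joint's range is limited). The gripper opens to 85 mm and grips with 20 to 120 N. Pads are 22 mm wide; open, the fingers measure 114 mm over their backs; the gripper's body (76 mm by 85 mm) begins 54 mm behind the grasp point. The pads swing forward as they close: fully open they stand 13 mm farther back than shut.
Start: joints at [-0.178, 0.527, 1.433, -0, 1.181, -0.178], TCP at [0.625, 0, 0.231] pointing down, gripper open.
Joint ranges: [-3.08, 3.08], [-0.75, 2.2], [0.22, 2.44], [-1.43, 4.57], [0, 2.65], [-2.85, 2.85]. Speed limits (rad/s): [2.79, 2.79, 3.14, 3.14, 3.14, 3.14].

INTERFACE

Orientations are given as a unit quaternion [x, y, z, w].
In Python, from station import manip gives the robot as it stands. The module is installed in compiled form; this text tells all that it offers.
- The arm moves only by the tool step_arm, never from a script. Its argument "commands" is one flat list of numbers, 6 for each row, row after row: the shift along the tool's x, y, z in m, then the turn, a rotation vector about the tool's x, y, z in degrees. A call has exactly 10 rows; each row is the pose to reach, as a shift and turn from the pose commanded when the call began, along the tool's axes at that moment; what a row does not reach only later rows make up. A row lasts 1/10 s, in which the tool goes at most 50 mm and 8.59 degrees, less where a joint would pass 70% of its speed; a pose out of reach is approached as far as the arm can. A call with a gripper value outside its range is refused whole. "jaw" is the opening in per cent of the stroke, from 0 (shut) to 100 (fully open), set as the call begins (left out, the last holds). The fingers move at their own pace and stop on an object; "grip_force" is the grip in N (left out, the last holds). Time passes only in rows, so rows that repeat a pose let the fingers close, or fill a call up. It gives the time, the measured TCP pose, the force, the opening and the grip force at its end, in the units of the state.
- manip.sense(): the state, without advancing time (a new reading comes with each control period).
- manip.snapshot(name): name is "scene" or "side" or "wrist"; returns a dict with "pixels" (480x640x3 uint8, blue, green, red), "fx", "fy", "cx", "cy" (pixels), "R" (3x3) and "t" (3): a world point X has camera coordinates R X + t; the wrist camera has in their place "mount" (4x4, takes a point from camera to tool coordinates, whose origin is the TCP and whose axes are the flange's). Camera axes: x right, y down, z forward; pixel columns grow to the right and rows downward; lengths in m; the calibration is good to about 2 mm. A picture is of the moment at which its call begins: read the wrist's pose just before it. There is no depth.
- manip.sign_off(): hands the job in; it is judged then, once.
The state is a dict: "t": time; "q": joint angles; "qd": joint speeds; "tau": joint torques, N m; "tcp_pos": TCP position; "tool_rot": TCP orientation; "force": force on the tool from outside, world axes, zero at the start; "ft_torque": the same for the moment, N m; "finger_gap": opening from 0.0 (shut) to 1.0 (fully open); "gripper_force": force on a finger pad.
Only numpy, scipy, OpenCV 4.12 (cv2) and the standard library are available. Lean on these libraries where they do the work, as an engineer would, in place of code of your own. Each camera call takes 0.05 s, during which the arm holds its last target. There are 200 camera calls.

TASK

Get the single plywood panel that lies loose beside the wooden fence squared up for slot cutting: push it along the bench with your fingers until one long edge lies flush along the fence and its end is flush against the stop block that stands out from the fence. Slide it flat, without gripping or lifting it, do not disturb the bottle, tape roll, mallet or offcut lying around, and leave the panel there with the hand clear.

Things in the scene. Friction and masses are not known exactly. Their poses are not given: they have to be found in the camera images.
- panel: loose flat birch plywood panel, a rectangle 110 mm (its x) by 180 mm (its y) and 21 mm thick, about 0.2 to 0.4 kg, lying flat on the bench on the robot's side of the fence, at a slant to it. Origin: centre of its underside; z up. At the start its +y end is nearer the stop and its +x long edge faces the fence. A push of 1 to 5 N slides it.
- fence: straight wooden batten fixed to the bench, 460 mm long (its y), 46 mm wide (x) and 28 mm high, on the side of the panel away from the robot. Origin: on the bench, at the foot of the face towards the panel, mid-way along the batten; that face is the plane x = 0 and the batten takes up x from 0 to 46 mm. +y points to the robot's left, z up. It does not move.
- stop: fixed wooden block standing out square from the fence towards the robot, left of the panel as the robot sees it. 85 mm long (x, -85 to 0), 50 mm wide (y, 0 to 50), 28 mm high. Origin: on the bench in the inner corner where its face towards the panel (y = 0) meets the fence's face (x = 0); axes parallel to the fence's. A panel fully home has its origin at x = -55, y = -90 mm here.
- glue: white glue bottle, 54 mm across, 130 mm tall, standing; origin centre of underside. Leave alone.
- tape: roll of pale tape lying flat, 90 mm across, 30 mm high; origin centre of underside. Leave alone.
- mallet: mallet lying on the bench: head a cylinder 56 mm across and 95 mm long (along its y), wooden handle reaching 230 mm to its -x; origin on the bench under the head. Leave alone.
- offcut: small offcut of wood lying left of the jig, 35 x 120 x 30 mm (x, y, height); origin centre of underside. Leave alone.
Not all that is in view belongs to the job. Of the things like the panel, leave any that is green; of the rest the larger one is meant.

How it is judged:
At the end, for the whole second after the job is handed in: the panel lies flat and still on the bench, its long edge within about 3.5 mm of the fence, its end within about 3.5 mm of the stop, and parallel to the fence within 0.03 rad (x of panel in the frame of fence between -0.0585 and -0.0525 m and y of panel in the frame of stop between -0.0935 and -0.0875 m and angle between the y axis of panel and the y axis of fence, either way round below 0.03 rad and height (world z) of panel below 0.004 m and angle between panel's own z axis and vertical below 0.03 rad and linear speed of panel below 0.01 m/s); the robot touches nothing.
It fails at once if the panel is lifted or tipped off the bench (more than 8 mm or 0.1 rad) (height (world z) of panel above 0.008 m or angle between panel's own z axis and vertical above 0.1 rad).
It fails at once if the white glue bottle is disturbed (moved more than 20 mm) (distance of glue from where it was at the start of the episode above 0.02 m).
It fails at once if the roll of tape is disturbed (moved more than 20 mm) (distance of tape from where it was at the start of the episode above 0.02 m).
It fails at once if the mallet is disturbed (moved more than 20 mm) (distance of mallet from where it was at the start of the episode above 0.02 m).
It fails at once if the wooden offcut is disturbed (moved more than 20 mm) (distance of offcut from where it was at the start of the episode above 0.02 m).
It also fails if it takes over 42 s, if anything falls off the work surface, if the arm or the gripper's body presses on something with over 40 N, if the wrist force passes 120 N, or if a joint passes its speed limit or range.

## Working session

There is one attempt and no reset: what is moved stays moved. The work goes in short steps, Python scripts to look and compute and a tool call to move; the robot and the scene stay as the last step left them, time stands still between calls to the robot, and variables do not carry over. Pictures are saved under pics/ and viewed, at most 10 in all, crops included, and the job is handed in when it is done.

Besides the shell and the picture viewer there is one more tool, called after ">>>" by a JSON object that holds its "fn" and its "kwargs". step_arm: Moves the arm, as the interface text tells. Its arguments: {"type":"object","properties":{"commands":{"type":"array","items":{"type":"number"}},"jaw":{"type":"number"},"grip_force":{"type":"number"}},"required":["commands"]}

```bash
mkdir -p pics; cat > h.py <<'E'
import numpy as np, cv2
from station import manip
def snap(n,f):
    s=manip.snapshot(n); cv2.imwrite('pics/'+f,s['pixels']); return s
def ray(s,u,v,z):
    R=np.array(s['R']);t=np.array(s['t']).ravel()
    d=R.T@np.array([(u-s['cx'])/s['fx'],(v-s['cy'])/s['fy'],1]); o=-R.T@t
    return (o+d*(z-o[2])/d[2]).round(4)
E
python3 - <<'E'
from h import *
import pickle
s=snap('scene','scene.png');d=snap('side','side.png')
pickle.dump((s,d),open('s.pkl','wb'))
st=manip.sense();print(st['tcp_pos'],st['tool_rot'],st['force'])
w=manip.snapshot('wrist');print(w['mount'])
E
```

```text
[6.24340528e-01 1.45970978e-04 2.30406633e-01] [ 7.07111165e-01  7.07101682e-01 -5.72296361e-04 -8.27022120e-04] [-0.73376048  0.33782212  0.30602216]
[[ 1.06764261e-04 -9.64191852e-01 -2.65205697e-01  6.84551408e-02]
 [ 9.99999685e-01  3.11517266e-04 -7.29992544e-04 -3.42085088e-04]
 [ 7.86469017e-04 -2.65205536e-01  9.64191581e-01 -1.41656739e-01]
 [ 0.00000000e+00  0.00000000e+00  0.00000000e+00  1.00000000e+00]]
```

View pics/scene.png

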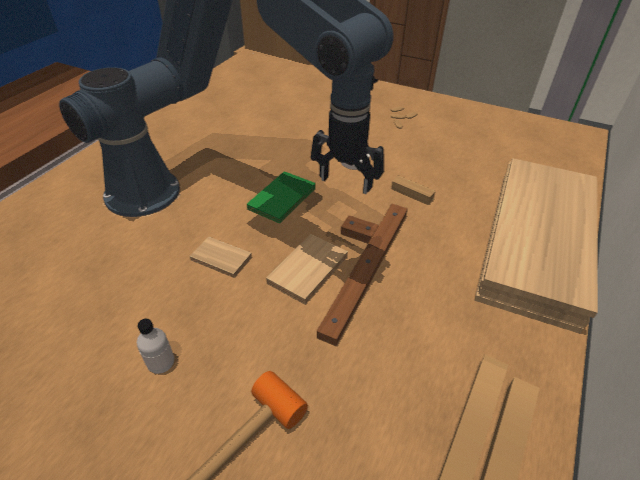

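View pics/side.png

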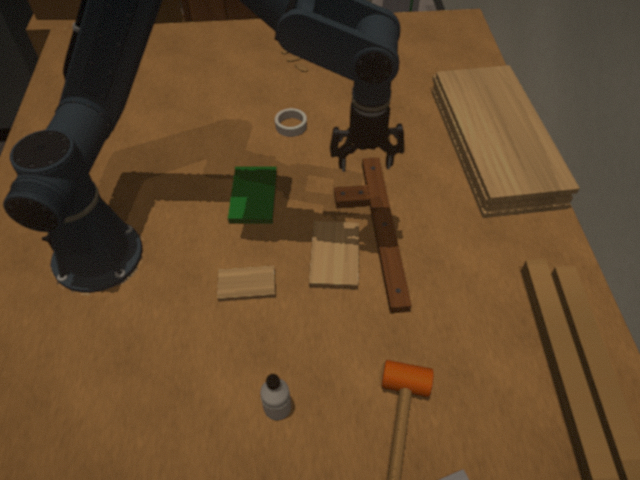

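Three things could be the panel: the green board (scene 282,196), a small ply piece (220,256) and the larger ply piece beside the fence (306,267). By the description it is the larger one. In the scene view the fence runs from (330,335) to (397,210), with the stop at (358,228). I'll check the choice in a close crop.

```bash
python3 - <<'E'
from h import *
import pickle
s,d=pickle.load(open('s.pkl','rb'))
a=s['pixels'][190:350,255:425]; b=d['pixels'][150:320,205:415]
cv2.imwrite('pics/c1.png',cv2.resize(a,None,fx=3.5,fy=3.5,interpolation=2)); cv2.imwrite('pics/c2.png',cv2.resize(b,None,fx=3.5,fy=3.5,interpolation=2))
E
```

```text
(no output)
```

View pics/c1.png

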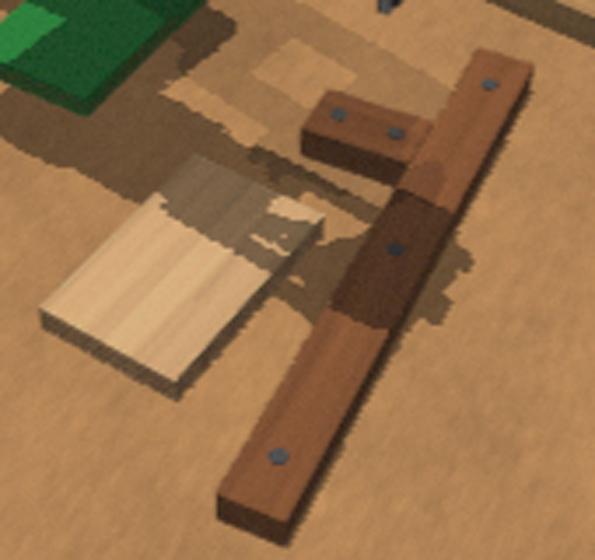

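View pics/c2.png

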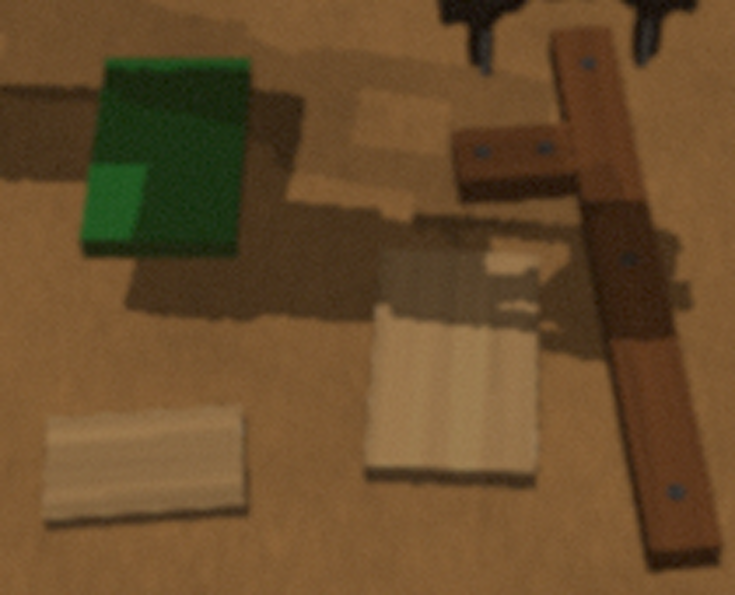

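The crops confirm the large bare ply panel at a slant to the fence, with the stop at its upper (+y) end. Next I'll compute positions from the corners.

```bash
python3 - <<'E'
from h import *
import pickle
s,d=pickle.load(open('s.pkl','rb'))
c1=lambda p,z:ray(s,255+p[0]/3.5-.4,190+p[1]/3.5-.4,z)[:2]
c2=lambda p,z:ray(d,205+p[0]/3.5-.4,150+p[1]/3.5-.4,z)[:2]
for nm,c,P,F,S in (('scene',c1,[(200,155),(325,216),(177,382),(40,312)],[(218,494),(478,50)],[(330,92),(302,132),(408,163)]),
 ('side',c2,[(383,247),(540,250),(536,473),(366,468)],[(648,550),(552,32)],[(452,135),(460,183),(578,178)])):
    p=np.array([c(x,.021) for x in P]);f=np.array([c(x,.028) for x in F]);t=np.array([c(x,.028) for x in S])
    print(nm,'panel',p.tolist(),p.mean(0)); print('sides',[np.linalg.norm(p[i]-p[i-1]).round(4) for i in range(4)])
    a=lambda v:np.degrees(np.arctan2(-v[0],v[1]))
    print('yaw',a(p[1]-p[2]),a(p[0]-p[3])); print('fence',f.tolist(),np.linalg.norm(f[1]-f[0]),a(f[1]-f[0])); print('stop',t.tolist())
print('small',[c2(x,.02).tolist() for x in ((45,415),(240,410),(245,500),(45,512))],'green',[c2(x,.02).tolist() for x in ((105,65),(250,65),(237,240),(82,240))])
print('glue',ray(d,278,408,0),'mallet',ray(d,408,385,0.02),'tape',ray(d,291,122,.015))
E
```

```text
scene panel [[0.5233, 0.0501], [0.6287, 0.0349], [0.6063, -0.1412], [0.4995, -0.1308]] [ 0.56445 -0.04675]
sides [np.float64(0.1825), np.float64(0.1065), np.float64(0.1775), np.float64(0.1073)]
yaw -7.249119645940003 -7.4950383326957475
fence [[0.6694, -0.2087], [0.6621, 0.2458]] 0.4545586210820338 0.9201831225080007
stop [[0.5812, 0.1488], [0.5813, 0.099], [0.6619, 0.1038]]
side panel [[0.5176, 0.051], [0.626, 0.04], [0.6024, -0.1432], [0.4948, -0.1313]] [ 0.5602   -0.045875]
sides [np.float64(0.1837), np.float64(0.109), np.float64(0.1847), np.float64(0.1083)]
yaw -7.340470856631701 -7.1288845489710475
fence [[0.6637, -0.2089], [0.6584, 0.2465]] 0.4554308399746333 0.6667850732552686
stop [[0.5739, 0.1466], [0.5755, 0.0999], [0.6594, 0.0982]]
small [[0.2883, -0.0737], [0.4154, -0.0793], [0.4172, -0.149], [0.2913, -0.1485]] green [[0.3205, 0.246], [0.4295, 0.2374], [0.4163, 0.0661], [0.3082, 0.0744]]
glue [ 0.4168 -0.4041  0.    ] mallet [ 0.6745 -0.384   0.02  ] tape [0.4762 0.4241 0.015 ]
```

>>> {"fn": "step_arm", "kwargs": {"commands": [-0.005, -0.016, 0.013, 0, 0, 8.5, -0.01, -0.032, 0.026, 0, 0, 17, -0.015, -0.048, 0.039, 0, 0, 25.5, -0.02, -0.064, 0.052, 0, 0, 34, -0.025, -0.08, 0.065, 0, 0, 42.5, -0.03, -0.096, 0.078, 0, 0, 51, -0.035, -0.112, 0.091, 0, 0, 59.5, -0.04, -0.128, 0.104, 0, 0, 68, -0.045, -0.144, 0.117, 0, 0, 76.5, -0.05, -0.16, 0.13, 0, 0, 85], "jaw": 60, "grip_force": 40}}

```text
t: 1.15
tcp_pos: [0.4644, -0.0501, 0.1009]
tool_rot: [0.999, 0.041, 0.0, 0.0]
force: [1.0, 0.3, -0.2]
finger_gap: 0.598
gripper_force: 0.0
```

```bash
python3 - <<'E'
from h import *
st=manip.sense();print(st['tcp_pos'],st['tool_rot'],st['finger_gap'],st['q'],st['t'])
snap('wrist','w1.png')
E
```

```text
[ 0.46442575 -0.05013786  0.1008571 ] [9.99174741e-01 4.06180051e-02 1.09299073e-04 5.04953737e-05] 0.5976182705221639 [-3.47452353e-01  5.44199980e-01  1.93943014e+00 -1.76018683e-05
  6.57721979e-01  1.14209954e+00] 1.15
```

View pics/w1.png

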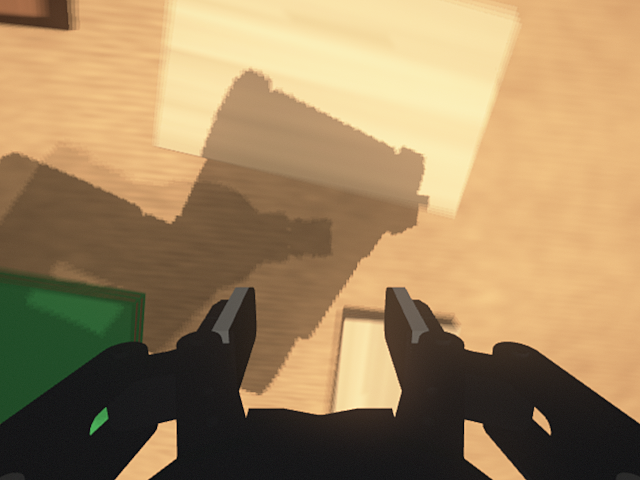

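The wrist view shows the panel's near edge from (155,147) to (455,215) ahead of both fingers, with the small piece at (390,370) and the green board at (70,340) clear of them. Next I'll descend and square the tool to the fence.

>>> {"fn": "step_arm", "kwargs": {"commands": [0, 0, 0.015, 0, 0, 1, 0, 0, 0.03, 0, 0, 2, 0, 0, 0.045, 0, 0, 3, 0, 0, 0.06, 0, 0, 3.8, 0, 0, 0.07, 0, 0, 3.8, 0, 0, 0.08, 0, 0, 3.8, 0, 0, 0.088, 0, 0, 3.8, 0, 0, 0.093, 0, 0, 3.8, 0, 0, 0.096, 0, 0, 3.8, 0, 0, 0.096, 0, 0, 3.8]}}

```text
t: 2.2
tcp_pos: [0.4649, -0.0499, 0.0051]
tool_rot: [1.0, 0.011, -0.0, -0.0]
force: [0.0, -0.5, 1.3]
finger_gap: 0.599
gripper_force: 0.0
```

>>> {"fn": "step_arm", "kwargs": {"commands": [0.01, 0, 0, 0, 0, 0, 0.02, 0, 0, 0, 0, 0, 0.028, 0, 0, 0, 0, 0, 0.036, 0, 0, 0, 0, 0, 0.043, 0, 0, 0, 0, 0, 0.05, 0, 0, 0, 0, 0, 0.057, 0, 0, 0, 0, 0, 0.063, 0, 0, 0, 0, 0, 0.067, 0, 0, 0, 0, 0, 0.07, 0, 0, 0, 0, 0]}}

```text
t: 3.2
tcp_pos: [0.5349, -0.0483, 0.0053]
tool_rot: [1.0, 0.011, -0.0, -0.0]
force: [-4.2, -1.3, 3.3]
finger_gap: 0.599
gripper_force: 1.7
```

```bash
python3 - <<'E'
from h import *
st=manip.sense();print(st['tcp_pos'],st['tool_rot'],st['force'],st['t'])
d=snap('side','side2.png')
cv2.imwrite('pics/c3.png',cv2.resize(d['pixels'][130:320,285:435],None,fx=3.1,fy=3.1,interpolation=2))
E
```

```text
[ 0.53486769 -0.04828777  0.0052552 ] [ 9.99942932e-01  1.06725892e-02 -4.61147962e-04 -1.27246460e-04] [-4.24281598 -1.30513534  3.29735616] 3.2
```

View pics/c3.png

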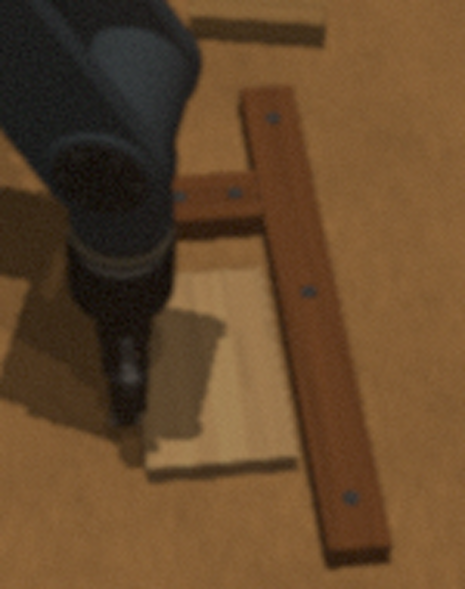

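The panel now lies nearly parallel to the fence with about 8 mm left; its lower end is at crop (148,470) to (297,462). I'll press on until contact.

>>> {"fn": "step_arm", "kwargs": {"commands": [0.002, 0, 0, 0, 0, 0, 0.004, 0, 0, 0, 0, 0, 0.006, 0, 0, 0, 0, 0, 0.007, 0, 0, 0, 0, 0, 0.008, 0, 0, 0, 0, 0, 0.008, 0, 0, 0, 0, 0, 0.009, 0, 0, 0, 0, 0, 0.009, 0, 0, 0, 0, 0, 0.01, 0, 0, 0, 0, 0, 0.01, 0, 0, 0, 0, 0]}}

```text
t: 4.25
tcp_pos: [0.5421, -0.0479, 0.0052]
tool_rot: [1.0, 0.01, -0.003, -0.001]
force: [-7.8, -1.6, 4.5]
finger_gap: 0.602
gripper_force: 4.0
```

>>> {"fn": "step_arm", "kwargs": {"commands": [-0.02, 0, 0, 0, 0, 0, -0.03, 0, -0.03, 0, 0, 0, -0.03, 0, -0.07, 0, 0, -8, -0.02, 0.02, -0.08, 0, 0, -16, 0, 0.045, -0.08, 0, 0, -24.5, 0.015, 0.07, -0.08, 0, 0, -33, 0.03, 0.095, -0.08, 0, 0, -41.5, 0.045, 0.12, -0.08, 0, 0, -50, 0.06, 0.138, -0.08, 0, 0, -58.5, 0.061, 0.138, -0.08, 0, 0, -67], "jaw": 50}}

```text
t: 5.25
tcp_pos: [0.6136, -0.1893, 0.0862]
tool_rot: [0.827, 0.562, 0.003, 0.004]
force: [0.0, -0.1, 0.0]
finger_gap: 0.499
gripper_force: 0.0
```

>>> {"fn": "step_arm", "kwargs": {"commands": [0, -0.001, 0.01, 0, 0, -8, -0.001, -0.002, 0.02, 0, 0, -16, -0.0017, -0.0042, 0.03, 0, 0, -22.4, -0.0017, -0.0042, 0.04, 0, 0, -22.4, -0.0017, -0.0042, 0.05, 0, 0, -22.4, -0.0017, -0.0042, 0.06, 0, 0, -22.4, -0.0017, -0.0042, 0.07, 0, 0, -22.4, -0.0017, -0.0042, 0.077, 0, 0, -22.4, -0.0017, -0.0042, 0.081, 0, 0, -22.4, -0.0017, -0.0042, 0.081, 0, 0, -22.4]}}

```text
t: 6.25
tcp_pos: [0.604, -0.1848, 0.0036]
tool_rot: [0.703, 0.711, -0.0, -0.001]
force: [1.3, 0.6, 0.5]
finger_gap: 0.497
gripper_force: 0.0
```

```bash
python3 - <<'E'
from h import *
st=manip.sense();print(st['tcp_pos'],st['tool_rot'],st['force'],st['t'])
snap('wrist','w2.png')
E
```

```text
[ 0.60398215 -0.18483753  0.0036057 ] [ 7.03461458e-01  7.10733213e-01 -1.63711420e-04 -5.00787587e-04] [1.25278153 0.56535818 0.54687333] 6.25
```

View pics/w2.png

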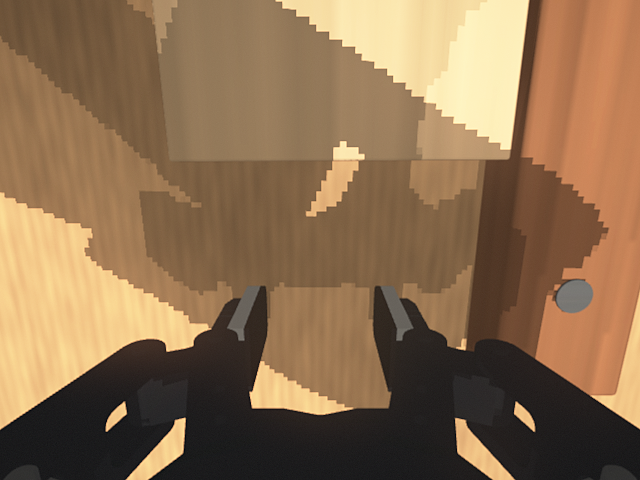

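The panel end runs from (170,160) to (512,160), flush along the fence and about 6 mm right of the tool centre. I'll shift by that much and push along the fence.

>>> {"fn": "step_arm", "kwargs": {"commands": [0.005, 0.003, 0, 0, 0, 0, 0.014, 0.006, 0, 0, 0, 0, 0.025, 0.006, 0, 0, 0, 0, 0.036, 0.006, 0, 0, 0, 0, 0.047, 0.006, 0, 0, 0, 0, 0.058, 0.006, 0, 0, 0, 0, 0.068, 0.006, 0, 0, 0, 0, 0.076, 0.006, 0, 0, 0, 0, 0.082, 0.006, 0, 0, 0, 0, 0.085, 0.006, 0, 0, 0, 0]}}

```text
t: 7.3
tcp_pos: [0.6091, -0.0996, 0.0044]
tool_rot: [0.703, 0.711, -0.0, -0.0]
force: [-2.0, -4.0, 1.6]
finger_gap: 0.499
gripper_force: 2.0
```

>>> {"fn": "step_arm", "kwargs": {"commands": [0.002, 0, 0, 0, 0, 0, 0.003, 0, 0, 0, 0, 0, 0.004, 0, 0, 0, 0, 0, 0.005, 0, 0, 0, 0, 0, 0.006, 0, 0, 0, 0, 0, 0.007, 0, 0, 0, 0, 0, 0.008, 0, 0, 0, 0, 0, 0.009, 0, 0, 0, 0, 0, 0.01, 0, 0, 0, 0, 0, 0.01, 0, 0, 0, 0, 0]}}

```text
t: 8.3
tcp_pos: [0.609, -0.0905, 0.0044]
tool_rot: [0.703, 0.711, -0.0, -0.0]
force: [-3.2, -5.0, 1.9]
finger_gap: 0.5
gripper_force: 2.1
```

Not blocked yet, so I'll go a little farther.

>>> {"fn": "step_arm", "kwargs": {"commands": [0.001, 0, 0, 0, 0, 0, 0.002, 0, 0, 0, 0, 0, 0.003, 0, 0, 0, 0, 0, 0.004, 0, 0, 0, 0, 0, 0.005, 0, 0, 0, 0, 0, 0.005, 0, 0, 0, 0, 0, 0.006, 0, 0, 0, 0, 0, 0.006, 0, 0, 0, 0, 0, 0.006, 0, 0, 0, 0, 0, 0.006, 0, 0, 0, 0, 0]}}

```text
t: 9.3
tcp_pos: [0.6091, -0.0876, 0.0044]
tool_rot: [0.703, 0.712, -0.002, 0.002]
force: [-3.3, -13.9, 1.6]
finger_gap: 0.5
gripper_force: 6.7
```

It is blocked by the stop now. Next I'll back off and rise for a look.

>>> {"fn": "step_arm", "kwargs": {"commands": [-0.01, 0, 0, 0, 0, 0, -0.025, 0, 0, 0, 0, 0, -0.04, 0, -0.005, 0, 0, 0, -0.05, 0, -0.03, 0, 0, 0, -0.06, 0, -0.06, 0, 0, 0, -0.06, 0, -0.1, 0, 0, 0, -0.06, 0, -0.13, 0, 0, 0, -0.06, 0, -0.15, 0, 0, 0, -0.06, 0, -0.16, 0, 0, 0, -0.06, 0, -0.16, 0, 0, 0]}}

```text
t: 10.3
tcp_pos: [0.6108, -0.1447, 0.166]
tool_rot: [0.704, 0.711, 0.001, 0.002]
force: [0.3, -1.0, 0.7]
finger_gap: 0.5
gripper_force: 0.0
```

```bash
python3 - <<'E'
from h import *
st=manip.sense();print(st['tcp_pos'],st['tool_rot'],st['force'],st['t'])
w=snap('wrist','w3.png')
E
```

```text
[ 0.61084946 -0.14466084  0.16597241] [0.70358979 0.71060409 0.00084069 0.00159043] [ 0.30575736 -1.00777046  0.71577806] 10.3
```

View pics/w3.png

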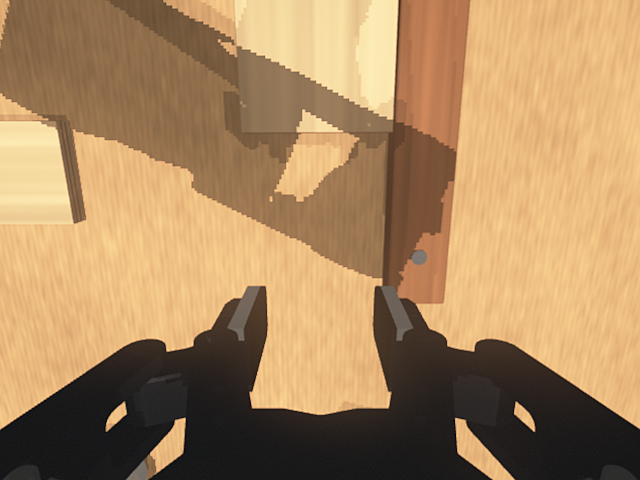

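The near half looks flush: the panel's edge is at (393,130), against the fence. I'll look at the stop corner from above too.

>>> {"fn": "step_arm", "kwargs": {"commands": [0.02, 0.005, 0, 0, 0, 0, 0.045, 0.01, 0, 0, 0, 0, 0.07, 0.015, 0, 0, 0, 0, 0.095, 0.02, 0, 0, 0, 0, 0.12, 0.025, 0, 0, 0, 0, 0.14, 0.03, 0, 0, 0, 0, 0.15, 0.03, 0, 0, 0, 0, 0.15, 0.03, 0, 0, 0, 0, 0.15, 0.03, 0, 0, 0, 0, 0.15, 0.03, 0, 0, 0, 0]}}

```text
t: 11.35
tcp_pos: [0.638, 0.0052, 0.1639]
tool_rot: [0.704, 0.71, -0.0, -0.0]
force: [0.6, 0.8, -0.4]
finger_gap: 0.497
gripper_force: 0.0
```

```bash
python3 - <<'E'
from h import *
st=manip.sense();print(st['tcp_pos'],st['tool_rot'],st['force'],st['t'])
w=snap('wrist','w4.png')
E
```

```text
[0.63804169 0.00524297 0.1639108 ] [ 7.03817709e-01  7.10380518e-01 -3.42274597e-04 -1.85002170e-04] [ 0.62220939  0.83825241 -0.36796008] 11.35
```

View pics/w4.png

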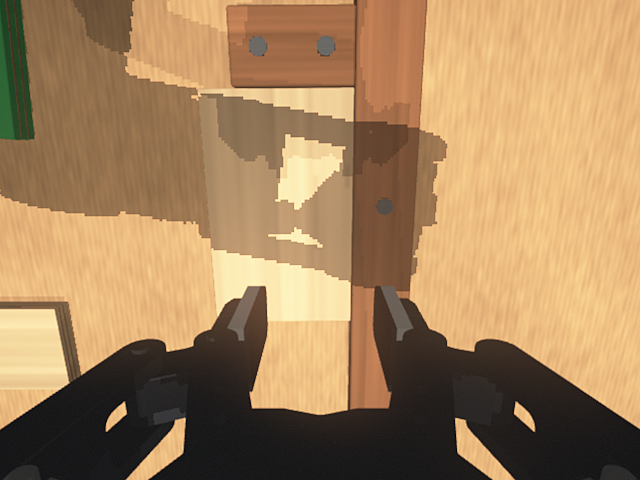

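The panel edge meets the fence all along, from (355,88) to (351,320), and its end meets the stop from (232,87) to (355,87). No gap shows and the hand is clear, so I'll hand in.

```bash
python3 -c "
from station import manip
print(manip.sign_off())"
```

```text
the job is handed in; nothing more can be done
None
```

I pushed the panel flat until it was flush against both fence and stop, and handed the job in at about 11 s with the hand clear. The last wrist pictures show no gap on either side, I kept clear of the bottle, tape, mallet and offcut, and the hand-in call gave no verdict.

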